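# Hold a vial carrier at its set slant

### The job

Pick up the vial carrier by its handle and set it level and gently on the rounded crest of the ridge rest (not the flat one), middle of its foot on the middle of the crest and the foot square across it. Then, still resting on the crest, rock it sideways until the swinging needle settles on the index tab at the rim of its dial, and keep holding it there, still and with the foot touching the crest: the program finishes while the gripper holds it. Leave the bottles, vials, dish and spatula where they are.

Things in the scene. Friction and masses are not known exactly. Their poses are not given: they have to be found in the camera images.
- carrier_handle (a point): Handle centre of the loose vial carrier (0.3-0.55 kg, upright on the table). Handle: black block 32 mm (x) by 26 mm (y, grip across this) by 46 mm tall, 140 to 186 mm above the foot's underside; this point is 163 mm up. Below it a grey drum, 130 mm across, 22 mm thick (x), centre 77 mm up, a white dial on both faces. Axes: x across the dial (roughly world x at the start), y along the foot, z up.
- carrier_foot (a point): Middle of the underside of the carrier's flat foot, 44 mm (x) by 190 mm (y) by 10 mm; 163 mm straight below the handle point, same axes. A capped vial, its cap's top 66 mm above the underside, stands fixed at each end, 80 mm from the middle.
- needle (a joint): Angle (rad) of the dark needle in the carrier, about carrier +x through the drum's centre; 0 when it points to the handle. A free pendulum (bob below the pivot, 42 mm needle above it, 7 mm off the face): it settles straight up in the world after swinging about a second, so it reads minus the carrier's turn about its own +x. Seen on both faces, not touchable.
- tab (a joint): Angle (rad) of the index tab, same axis, zero and sense as the needle: on the mark when both are equal. Preset between 0.18 and 0.40 and held by stiff friction; to bring the needle onto it, turn the carrier about its +x by minus this value, so that its +y end goes down.
- needle_tip (a point): Tip of the needle, 42 mm from the drum's centre (on the drum's mid plane); z points along the needle.
- tab_mid (a point): Middle of the index tab, a dark steel block 7 mm wide and 18 mm long that juts 17 mm out of each dial face, 53 mm from the drum's centre (on the drum's mid plane), just outside the needle's tip; z points outward along it.
- ridge: Ridge rest, fixed to the table: plywood block 100 mm (x) by 90 mm (y); two unequal slopes (31 and 46 degrees) rise to a steel bar 12 mm in diameter, the crest, which runs along the block's x, 12 mm off its middle towards +y, top 70 mm up. Origin: middle of its underside.
- ridge_crest (a point): Middle of the top of the ridge rest's crest, 70 mm above the table; x runs along the crest. The carrier tips over here if it is let go.
- flat_rest: The other rest, not to be used: same footprint, fixed, with a flat black rubber top, 70 mm tall. Origin: middle of its underside. The two rests can swap places.
- bottle_a: Bystander: brown-filled bottle with cap, 68 mm across, 150 mm tall; origin under its centre.
- bottle_b: Bystander: white bottle, 60 mm across, 120 mm tall; origin under its centre.
- bottle_c: Bystander: clear bottle, 64 mm across, 130 mm tall; origin under its centre.
- vial_a: Bystander: standing vial with white cap, 25 mm across, 61 mm tall; origin under its centre.
- vial_b: Bystander: a second such vial.
- dish: Bystander: flat dish, 90 mm across, 15 mm tall; origin under its centre.
- spatula: Bystander: metal spatula lying on the table near the robot, 170 mm long; origin at its underside, x along it.

How it is judged:
On the way, in this order (a step that is already met when the one before it is completed fails the run):
1. the carrier, held, stands level on the middle of the crest, square across it (contact force between the fingers and carrier above 1 N and contact force between carrier and ridge above 0.4 N and horizontal distance between carrier_foot and ridge_crest below 0.03 m and angle between the x axis of carrier and the x axis of ridge, either way round below 0.3 rad and angle between carrier_foot's own z axis and vertical below 0.09 rad), for 0.2 s.
2. rocked on the crest, the needle has settled on the tab (contact force between the fingers and carrier above 1 N and contact force between carrier and ridge above 0.4 N and horizontal distance between carrier_foot and ridge_crest below 0.03 m and angle between the x axis of carrier and the x axis of ridge, either way round below 0.3 rad and angle between the z axis of needle_tip and the z axis of tab_mid, either way round below 0.06 rad and velocity of joint needle between -0.25 and 0.25 rad/s and linear speed of carrier below 0.02 m/s), for 0.4 s.
At the end, for the whole second after the job is handed in: Gripper holds the carrier (over 1 N); foot presses on the crest (over 0.4 N), not on the flat rest, over 55 mm up, middles within 30 mm, square within 0.3 rad; needle within 0.06 rad of the tab and still (0.25 rad/s), carrier still (20 mm/s) (all of step 2 and contact force between carrier and flat_rest below 0.1 N and height (world z) of carrier_foot above 0.055 m); the arm keeps its last pose, push and grip.
It fails at once if the carrier is knocked hard or pressed on the ridge rest with over 60 N (contact force between carrier and ridge above 60 N).
It fails at once if a bystander is moved by more than 30 mm (distance of any of bottle_a, bottle_b, bottle_c, vial_a, vial_b, dish, spatula from where it was at the start of the episode above 0.03 m).
It also fails if it takes over 48 s, if anything falls off the work surface, if the arm or the gripper's body presses on something with over 40 N, if the wrist force passes 120 N, or if a joint passes its speed limit or range.

### The arm

A 7-joint arm with a two-finger parallel gripper is mounted at the origin on the work surface. World frame = base frame: x ahead of the robot, y to its left, z up, the work surface at z = 0. Lengths are in m, angles in rad, forces in N, time in s.
With the tool pointing down it reaches from about 0.35 to 0.9 m from the base axis. Payload 8.1 kg.
Tool frame: the origin (TCP) lies at the very end of the fingers, on their centre line; the grasp point (between the pads) lies 19 mm behind it; x points along the fingers, y is the direction in which the jaws open and shut, and the axes are right-handed (so a half turn about x gives the same grasp; the last joint's range is limited). The gripper opens to 92 mm and grips with 3 to 60 N. Pads are 19 mm wide; open, the fingers measure 130 mm over their backs; the gripper's body (75 mm by 190 mm) begins 47 mm behind the grasp point.
Start: joints at [-1.246, 0.434, 0.025, 1.573, -0.012, 1.134, -0.075], TCP at [0.259, 0.569, 0.227] pointing down, gripper open.
Joint ranges: [-2.62, 2.62], [-0.44, 2.09], [-1.27, 1.32], [0.08, 2.57], [-1.32, 4.46], [0.12, 2], [-2.74, 2.74]. Speed limits (rad/s): [2.22, 2.22, 3.01, 3.01, 3.14, 3.14, 3.14].

### API

Orientations are given as a rotation vector (axis times angle).
In Python, from cell import * gives the robot as it stands.
- The arm moves only by the shell command python3 -m handwheel 'ROWS' [FORCE]. ROWS is JSON, a list of rows, each a list of 7 numbers: the opening, from 0 (shut) to 1 (fully open), then the shift along the tool's x, y, z in m, then the turn, a rotation vector about the tool's x, y, z in rad. A call has 1 to 10 rows; each row shifts and turns the commanded pose from where the row before left it, along the tool's axes as they then stand; what a row does not reach is not made up. A row lasts 1/10 s, in which the tool goes at most 50 mm and 8.59 degrees, less where a joint would pass 70% of its speed; a pose out of reach is approached as far as the arm can. A call is refused whole if a number of a shift passes 0.05 or a number of a turn 0.15, either way. A call with a gripper value outside its range is refused whole. The fingers move at their own pace and stop on an object; FORCE is the grip in N (left out, the last holds). Time passes only in rows, so rows that do not move let the fingers close. It gives the time, the measured TCP pose, the force and the opening at its end, in the units of the state.
- observe(): the state, without advancing time (a new reading comes with each control period).
- get_image(name): name is "scene" or "side" or "wrist"; returns (picture, depth): 384x512x3 uint8, blue, green, red; 384x512 float32, m along the optical axis (not along the pixel's ray), 0 where there is no reading.
- get_calibration(name): a dict with "camera_matrix" (3x3 intrinsics, pixels), "k1" (the pictures are not rectified: a ray, as slopes to the right and down, at radius r is drawn at 1 + k1 r^2 times it, then the intrinsics apply), "pose" (4x4, takes a point from camera to world coordinates). Camera axes: x right, y down, z forward; pixel columns grow to the right and rows downward; lengths in m; the calibration is good to about 2 mm. A picture is of the moment at which its call begins: read the wrist's pose just before it. get_calibration takes no time and is no camera call; for the wrist camera it gives the pose at the moment of the call.
- sign_off(): hands the job in, once; it reports no verdict.
The state is a dict: "clock": time; "joints": joint angles; "dq": joint speeds; "joint_efforts": joint torques, N m; "position": TCP position; "ee_rot": TCP orientation; "force": force on the tool from outside, world axes, zero at the start; "ft_torque": the same for the moment, N m; "width": opening from 0.0 (shut) to 1.0 (fully open).
Only numpy, scipy, OpenCV 4.12 (cv2) and the standard library are available. Lean on these libraries where they do the work, as an engineer would, in place of code of your own. Each camera call takes 0.05 s, during which the arm holds its last target. There are 200 camera calls.

## Working session

There is one attempt and no reset: what is moved stays moved. The work goes in short steps, Python scripts to look and compute and a shell command to move; the robot and the scene stay as the last step left them, time stands still between calls to the robot, and variables do not carry over. Pictures are saved under pics/ and viewed, about 8 in all and at most 12, crops included, and the job is handed in when it is done.

```bash
mkdir -p pics; cat > h.py <<'E'
from cell import *
import numpy as np, cv2
from scipy.spatial.transform import Rotation as R
def px2w(c,d,pts,z=None):
    K=np.array(c["camera_matrix"]);T=np.array(c["pose"]);k=c["k1"];out=[]
    for u,v in pts:
        p=np.array([(u-K[0,2])/K[0,0],(v-K[1,2])/K[1,1]]);s=p.copy()
        for _ in range(20): s=p/(1+k*(s@s))
        ray=T[:3,:3]@np.array([s[0],s[1],1.])
        if z is None: t=d[int(v),int(u)]
        else: t=(z-T[2,3])/ray[2]
        out.append(T[:3,3]+t*ray)
    return np.array(out)
def cloud(c,d):
    K=np.array(c["camera_matrix"]);T=np.array(c["pose"]);k=c["k1"]
    v,u=np.mgrid[:384,:512];p=np.stack([(u-K[0,2])/K[0,0],(v-K[1,2])/K[1,1]],-1);s=p.copy()
    for _ in range(20): s=p/(1+k*(s**2).sum(-1,keepdims=True))
    r=np.dstack([s,np.ones(u.shape)])*d[...,None]
    return r@T[:3,:3].T+T[:3,3]
E
python3 - <<'E'
from h import *
o=observe();print(o)
for n in("scene","side"):
    im,d=get_image(n);c=get_calibration(n);np.savez(n,im=im,d=d);print(n,np.round(c["pose"],3).tolist())
    cv2.imwrite(f"pics/{n}.png",cv2.resize(im,(800,600)))
E
```

```text
{'clock': 0.0, 'joints': array([-1.24558513,  0.43523508,  0.02496746,  1.57409746, -0.01159157,
        1.13400066, -0.07507628]), 'dq': array([ 0.00141736, -0.00190409,  0.0011208 ,  0.00071205, -0.00227276,
       -0.00053351,  0.00076305]), 'joint_efforts': array([ 7.28765499e-04, -6.67855024e+01,  9.85124074e-01, -3.14451599e+01,
       -6.05428079e-02,  4.26883483e-02,  1.56073493e-04]), 'position': array([0.25913879, 0.56818056, 0.22593726]), 'ee_rot': array([ 0.33432381,  1.54481432, -0.33682809]), 'force': array([ 0.43613078, -0.38397233, -0.11153174]), 'ft_torque': array([-0.02245341, -0.01998241, -0.02795998]), 'width': 1.0034927539886167}
scene [[-0.443, 0.571, -0.691, 1.316], [0.896, 0.263, -0.358, 0.382], [-0.023, -0.778, -0.628, 0.809], [0.0, 0.0, 0.0, 1.0]]
side [[0.925, -0.233, 0.3, 0.22], [-0.379, -0.603, 0.701, -0.786], [0.017, -0.763, -0.647, 0.856], [0.0, 0.0, 0.0, 1.0]]
```

View pics/scene.png

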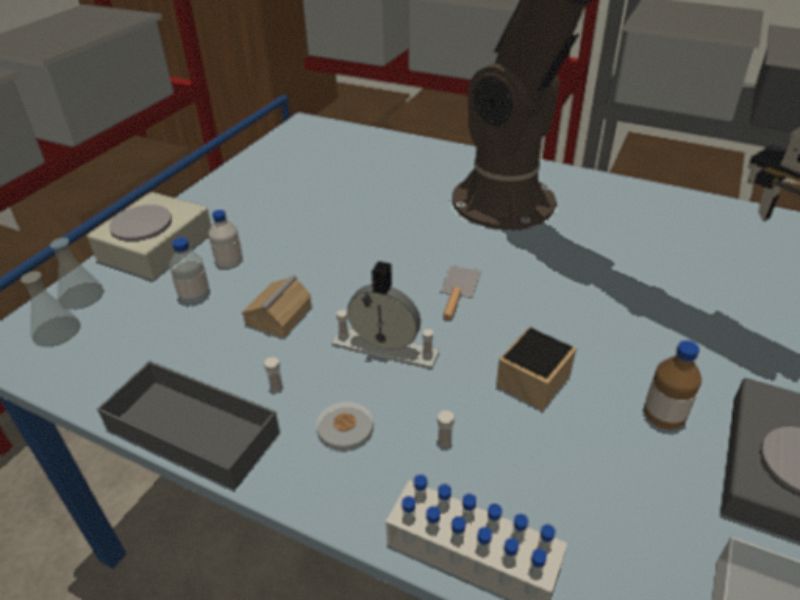

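View pics/side.png

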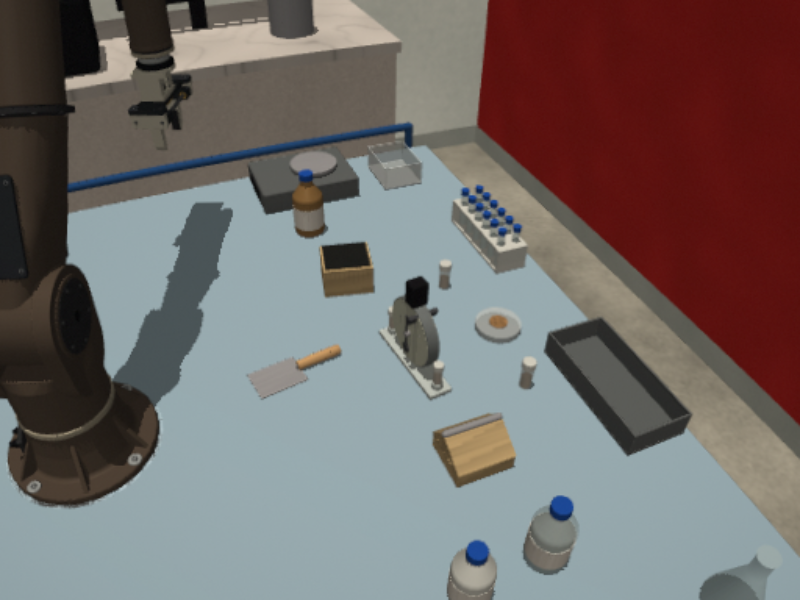

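Scene view (800 px): the carrier handle is at (381,278), the tab on its left at (367,300), the ridge at (278,305), and the flat rest at (537,365). In the side view the handle is at (416,292) and the ridge bar at (472,425). Now I'll take 3D measurements.

```bash
cat > m.py <<'E'
from h import *
P=[];C=[]
for n in("scene","side"):
    f=np.load(n+".npz");c=get_calibration(n);w=cloud(c,f["d"]);ok=f["d"]>0
    k={"scene":(381,278),"side":(416,292)}[n];r={"scene":(278,305),"side":(472,440)}[n]
    s=.64
    print(n,"handle px",px2w(c,f["d"],[(k[0]*s,k[1]*s)]),"ridge px",px2w(c,f["d"],[(r[0]*s,r[1]*s)]))
    P.append(w[ok]);C.append(f["im"][ok])
    h0=px2w(c,f["d"],[(k[0]*s,k[1]*s)])[0];r0=px2w(c,f["d"],[(r[0]*s,r[1]*s)])[0]
    q=w[ok];near=np.hypot(*(q[:,:2]-h0[:2]).T)<.06
    a=q[near&(q[:,2]>.15)&(q[:,2]<.2)];print(" handle n",len(a),a.min(0).round(3),a.max(0).round(3))
    t=a[a[:,2]>np.percentile(a[:,2],95)-.004]; rc=cv2.minAreaRect(t[:,:2].astype(np.float32)*1000);print(" top",t.mean(0).round(4),rc)
    ft=q[(np.hypot(*(q[:,:2]-h0[:2]).T)<.13)&(q[:,2]>.005)&(q[:,2]<.014)]
    print(" foot",len(ft),cv2.minAreaRect(ft[:,:2].astype(np.float32)*1000))
    nr=q[np.hypot(*(q[:,:2]-r0[:2]).T)<.09]
    b=nr[(nr[:,2]>.0635)&(nr[:,2]<.08)];print(" bar",len(b),b.mean(0).round(4),b.max(0).round(4),b.min(0).round(4),cv2.minAreaRect(b[:,:2].astype(np.float32)*1000))
    vx=np.linalg.svd(b[:,:2]-b[:,:2].mean(0))[2][0];print(" bar dir",np.degrees(np.arctan2(vx[1],vx[0])))
    bl=nr[(nr[:,2]>.01)];print(" block",cv2.minAreaRect(bl[:,:2].astype(np.float32)*1000))
E
python3 m.py
```

```text
scene handle px [[ 0.59423613 -0.01690243  0.17472013]] ridge px [[ 0.60656451 -0.22792772  0.05315275]]
 handle n 215 [ 0.563 -0.038  0.15 ] [ 0.597 -0.011  0.187]
 top [ 0.5804 -0.0246  0.1849] ((578.4037475585938, -25.286502838134766), (30.76224136352539, 25.12604331970215), 2.836155891418457)
 foot 516 ((603.1116333007812, -31.9688720703125), (165.62774658203125, 187.423583984375), 60.908050537109375)
 bar 98 [ 0.5861 -0.2396  0.0679] [ 0.6344 -0.2334  0.0736] [ 0.5331 -0.2468  0.0638] ((583.734375, -240.3042449951172), (101.20906829833984, 13.426027297973633), 0.25909101963043213)
 bar dir 0.0691089421841307
 block ((583.9192504882812, -251.39810180664062), (105.8317642211914, 91.1429214477539), 1.4903181791305542)
side handle px [[ 0.57012035 -0.04165311  0.17719364]] ridge px [[ 0.57238331 -0.26165977  0.05379463]]
 handle n 221 [ 0.56  -0.044  0.15 ] [ 0.596 -0.015  0.188]
 top [ 0.5779 -0.0287  0.1849] ((578.198974609375, -28.022693634033203), (32.19197082519531, 25.787717819213867), 9.641366004943848)
 foot 433 ((539.4443359375, -58.56602478027344), (182.53109741210938, 179.41709899902344), 37.10059356689453)
 bar 192 [ 0.5788 -0.2441  0.0684] [ 0.6295 -0.2358  0.0733] [ 0.5302 -0.2536  0.0635] ((579.7788696289062, -244.21041870117188), (99.02758026123047, 17.751686096191406), 2.471266984939575)
 bar dir -179.89183286386856
 block ((581.0819702148438, -253.71090698242188), (93.4367904663086, 103.26166534423828), 89.53194427490234)
```

```bash
python3 - <<'E'
from h import *
for n,(u,v) in {"scene":(381,278),"side":(416,292)}.items():
    im=np.load(n+".npz")["im"];x,y=int(u*.64),int(v*.64)
    c=im[y-20:y+75,x-75:x+75];cv2.imwrite(f"pics/c_{n}.png",cv2.resize(c,None,fx=5,fy=5,interpolation=cv2.INTER_CUBIC))
E
```

```text
(no output)
```

View pics/c_scene.png

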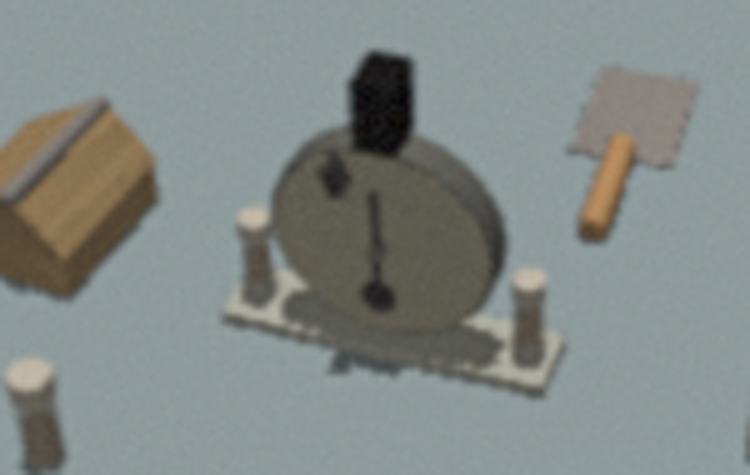

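```bash
cat > rel.py <<'E'
# python3 rel.py x y z yaw(deg) [roll deg about world-fixed x]: shift/turn in tool axes to the goal
from h import *
import sys
a=[float(v) for v in sys.argv[1:]]
o=observe();T=R.from_rotvec(o["ee_rot"]);M=T.as_matrix()
print("pos",o["position"].round(4),"axes",M.T.round(3).tolist(),"F",o["force"].round(2),"w",round(o["width"],3),"t",o["clock"])
cands=[]
for s in(1,-1):
    G=np.array([[0,0,-1],[0,s,0],[s,0,0]]).T   # columns x,y,z tool
    G=R.from_euler('z',a[3],degrees=True)*R.from_rotvec([np.radians(a[4]) if len(a)>4 else 0,0,0])*R.from_matrix(G)
    cands.append((T.inv()*G).as_rotvec())
r=min(cands,key=np.linalg.norm)
print("shift",(M.T@(np.array(a[:3])-o["position"])).round(4),"turn",r.round(3),"other turn",max(cands,key=np.linalg.norm).round(2))
E
python3 rel.py .578 -.0265 .28 5
python3 - <<'E'
from h import *
c=get_calibration("scene")
p=px2w(c,None,[(342*.64,313*.64),(428*.64,333*.64)],z=.066);print(p,np.degrees(np.arctan2(*(p[1]-p[0])[:2])))
for n in("scene","side"):
    f=np.load(n+".npz");w=cloud(get_calibration(n),f["d"]);q=w[f["d"]>0]
    for s in(.023,.013):
        a=q[(np.hypot(q[:,0]-.578,q[:,1]+.027)<.11)&(q[:,2]>s)&(q[:,2]<.07)];print(n,len(a),cv2.minAreaRect(a[:,:2].astype(np.float32)*1000))
E
```

```text
pos [0.2592 0.5682 0.226 ] axes [[-0.0, -0.001, -1.0], [0.415, 0.91, -0.001], [0.91, -0.415, 0.0]] F [ 0.46 -0.01 -0.42] w 0.999 t 0.1
shift [-0.0533 -0.4089  0.5369] turn [-0.515 -0.     0.001] other turn [2.63 0.   0.  ]
[[ 0.58918881 -0.10147567  0.066     ]
 [ 0.57296731  0.05732253  0.066     ]] -5.832628799868749
scene 643 ((586.3600463867188, -24.885658264160156), (29.848478317260742, 177.54893493652344), 7.6488447189331055)
scene 727 ((586.2810668945312, -25.55243682861328), (30.255802154541016, 179.71006774902344), 7.315046787261963)
side 396 ((571.56982421875, -29.698776245117188), (26.771390914916992, 180.2410430908203), 9.039591789245605)
side 457 ((572.4862670898438, -32.559165954589844), (34.903038024902344, 185.2466278076172), 11.877579689025879)
```

```bash
python3 -m handwheel '[[1,-0.018,0,0,-0.1375,0,0],[1,-0.018,0,0,-0.1375,0,0],[1,-0.018,0,0,-0.1375,0,0],[1,0,0,0,-0.1375,0,0],[1,0,0,0,0,0,0],[1,0,0,0,0,0,0]]'; python3 rel.py .579 -.026 .28 7
```

```text
clock: 0.7
position: [0.2593, 0.5683, 0.2801]
ee_rot: [-0.093, 1.569, 0.092]
force: [0.1, -0.0, -0.1]
width: 0.997
pos [0.2593 0.5683 0.2801] axes [[-0.001, -0.001, -1.0], [-0.118, 0.993, -0.001], [0.993, 0.118, -0.001]] F [ 0.07 -0.02 -0.14] w 0.997 t 0.7
shift [ 5.000e-04 -6.277e-01  2.476e-01] turn [-0.004 -0.001  0.001] other turn [3.14 0.   0.  ]
```

```bash
python3 -m handwheel '[[1,0,-0.04,0.016,0,0,0],[1,0,-0.04,0.016,0,0,0],[1,0,-0.04,0.016,0,0,0],[1,0,-0.04,0.016,0,0,0],[1,0,-0.04,0.016,0,0,0],[1,0,-0.04,0.016,0,0,0],[1,0,-0.04,0.016,0,0,0],[1,0,-0.04,0.016,0,0,0]]'; python3 -m handwheel '[[1,0,-0.04,0.016,0,0,0],[1,0,-0.04,0.016,0,0,0],[1,0,-0.04,0.016,0,0,0],[1,0,-0.04,0.016,0,0,0],[1,0,-0.04,0.016,0,0,0],[1,0,-0.03,0.012,0,0,0],[1,0,0,0,0,0,0],[1,0,0,0,0,0,0],[1,0,0,0,0,0,0]]'; python3 rel.py .579 -.026 .28 7
python3 - <<'E'
from h import *
c=get_calibration("wrist");im,d=get_image("wrist");np.savez("wrist",im=im,d=d);print(c)
cv2.imwrite("pics/w1.png",cv2.resize(im,(800,600)))
E
```

```text
clock: 1.5
position: [0.4256, 0.2648, 0.2803]
ee_rot: [-0.093, 1.569, 0.093]
force: [0.2, 0.4, -0.0]
width: 1.004
clock: 2.4
position: [0.544, 0.051, 0.2803]
ee_rot: [-0.096, 1.57, 0.097]
force: [-0.6, 0.3, -1.1]
width: 1.0
pos [0.544  0.051  0.2803] axes [[-0.001, 0.001, -1.0], [-0.122, 0.993, 0.001], [0.993, 0.122, -0.001]] F [-0.58  0.31 -1.14] w 1.0 t 2.4
shift [ 0.0002 -0.0807  0.0253] turn [ 0.    -0.001 -0.001] other turn [-3.14  0.   -0.  ]
{'camera_matrix': array([[289.66506637,   0.        , 254.61276429],
       [  0.        , 289.66506637, 194.28041183],
       [  0.        ,   0.        ,   1.        ]]), 'k1': -0.060930757988199226, 'pose': array([[-0.1219976 ,  0.95845845,  0.25782551,  0.47523053],
       [ 0.99252982,  0.11753013,  0.03272954,  0.04197456],
       [ 0.00106764,  0.25989243, -0.96563698,  0.43750572],
       [ 0.        ,  0.        ,  0.        ,  1.        ]])}
```

View pics/w1.png

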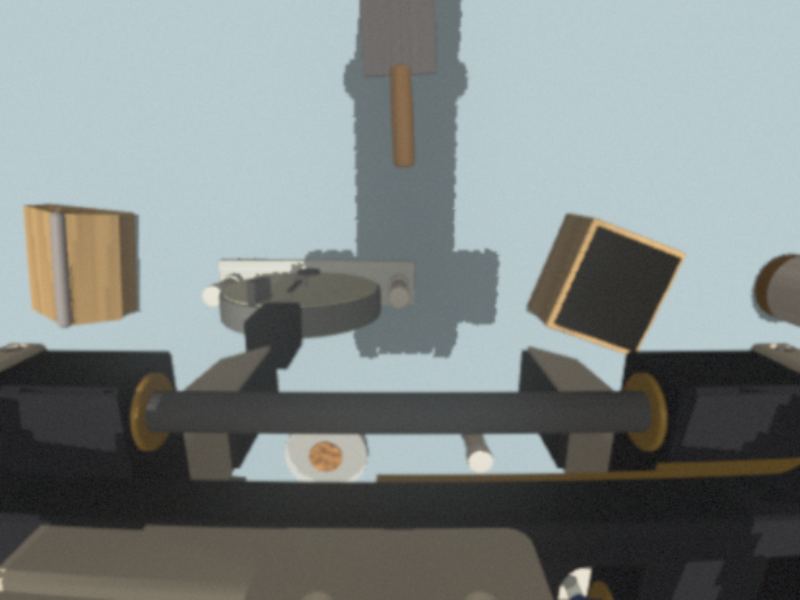

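The wrist view shows the foot's far edge from (220,260) to (413,262), the bar from (57,210) to (66,325), and the handle top at about (272,325), partly hidden by a finger.

```bash
python3 - <<'E'
from h import *
c=get_calibration("wrist");s=.64
a=px2w(c,None,[(220*s,260*s),(413*s,262*s)],z=.01);b=px2w(c,None,[(57*s,208*s),(66*s,325*s)],z=.07)
print(a,np.degrees(np.arctan2(*(a[1]-a[0])[:2])));print(b,b.mean(0),np.degrees(np.arctan2(*(b[1]-b[0])[:2][::-1])))
E
python3 -m handwheel '[[1,0,-0.027,0.0084,0,0,0],[1,0,-0.027,0.0084,0,0,0],[1,0,-0.027,0.0084,0,0,0],[1,0,0,0,0,0,0],[1,0,0,0,0,0,0]]'; python3 rel.py .579 -.026 .15 7
```

```text
[[ 0.56740152 -0.11859078  0.01      ]
 [ 0.54691644  0.06602688  0.01      ]] -6.331608470182099
[[ 0.52682263 -0.23514852  0.07      ]
 [ 0.62887308 -0.23373868  0.07      ]] [ 0.57784786 -0.2344436   0.07      ] 0.7914974131918129
clock: 2.95
position: [0.5793, -0.0268, 0.2805]
ee_rot: [-0.095, 1.569, 0.096]
force: [-0.9, 1.2, 0.0]
width: 0.996
pos [ 0.5793 -0.0268  0.2805] axes [[-0.0, 0.001, -1.0], [-0.122, 0.993, 0.001], [0.993, 0.122, -0.0]] F [-0.89  1.21  0.01] w 0.996 t 2.95
shift [ 0.1305  0.0008 -0.0002] turn [-0.    -0.    -0.001] other turn [ 3.14 -0.    0.  ]
```

```bash
python3 -m handwheel '[[1,0.035,0,0,0,0,0],[1,0.035,0,0,0,0,0],[1,0.03,0,0,0,0,0],[1,0.02,0,0,0,0,0],[1,0.01,0,0,0,0,0],[1,0,0,0,0,0,0],[1,0,0,0,0,0,0]]' && python3 -m handwheel '[[0.25,0,0,0,0,0,0],[0.25,0,0,0,0,0,0],[0.25,0,0,0,0,0,0],[0.1,0,0,0,0,0,0],[0.1,0,0,0,0,0,0],[0.1,0,0,0,0,0,0],[0.1,0,0,0,0,0,0],[0.1,0,0,0,0,0,0],[0.0,0,0,0,0,0,0],[0,0,0,0,0,0,0]]' 40; python3 rel.py .579 -.026 .15 7
```

```text
clock: 3.65
position: [0.5801, -0.0269, 0.1517]
ee_rot: [-0.096, 1.567, 0.097]
force: [-0.2, -0.1, -0.2]
width: 1.001
clock: 4.65
position: [0.5791, -0.0275, 0.1503]
ee_rot: [-0.096, 1.57, 0.096]
force: [-0.9, 4.0, 1.5]
width: 0.281
pos [ 0.5791 -0.0275  0.1503] axes [[-0.001, 0.0, -1.0], [-0.122, 0.993, 0.0], [0.993, 0.122, -0.001]] F [-0.92  4.03  1.54] w 0.281 t 4.65
shift [0.0003 0.0015 0.0001] turn [ 0.    -0.001 -0.   ] other turn [-3.14  0.   -0.  ]
```

```bash
python3 -m handwheel '[[0,-0.01,0,0,0,0,0],[0,-0.02,0,0,0,0,0],[0,-0.03,0,0,0,0,0],[0,-0.03,0,0,0,0,0],[0,-0.02,0,0,0.06,0,0],[0,0,0,0,0.06,0,0],[0,0,0,0,0,0,0],[0,0,0,0,0,0,0]]'; python3 rel.py .580 -.24 .26 0.5
python3 - <<'E'
from h import *
f=np.load("scene.npz");q=cloud(get_calibration("scene"),f["d"])
m=(f["d"]>0)&(q[...,2]>.085)&(q[...,2]<.2)&(q[...,1]<-.28)&(q[...,1]>-.6)&(q[...,0]>.3)&(q[...,0]<.8)
n,l,s,ce=cv2.connectedComponentsWithStats(m.astype(np.uint8))
for i in range(1,n):
    if s[i,4]>8: a=q[l==i];print(s[i,4],a.min(0).round(3),a.max(0).round(3))
E
```

```text
clock: 5.45
position: [0.579, -0.0279, 0.2604]
ee_rot: [-0.003, 1.572, 0.003]
force: [0.4, -0.5, -5.6]
width: 0.279
pos [ 0.579  -0.0279  0.2604] axes [[-0.001, -0.0, -1.0], [-0.004, 1.0, -0.0], [1.0, 0.004, -0.001]] F [ 0.44 -0.51 -5.63] w 0.279 t 5.45
shift [ 4.000e-04 -2.121e-01  2.000e-04] turn [-0.005 -0.001  0.   ] other turn [3.14 0.   0.  ]
154 [ 0.458 -0.471  0.085] [ 0.498 -0.431  0.122]
265 [ 0.58  -0.467  0.085] [ 0.63  -0.414  0.132]
```

```bash
python3 -m handwheel '[[0,0,-0.01,0,0,0,0],[0,0,-0.02,0,0,0,0],[0,0,-0.03,0,0,0,0],[0,0,-0.03,0,0,0,0],[0,0,-0.03,0,0,0,0],[0,0,-0.03,0,0,0,0],[0,0,-0.03,0,0,0,0],[0,0,-0.02,0,0,0,0],[0,0,-0.01,0,0,0,0],[0,0,0,0,0,0,0]]';python3 -m handwheel '[[0,0,0,0,0,0,0],[0,0,0,0,0,0,0],[0,0,0,0,0,0,0]]'; python3 rel.py .580 -.24 .222 0.5
python3 - <<'E'
from h import *
a=[]
for n in("scene","side"):
    im,d=get_image(n);np.savez(n+"2",im=im,d=d)
    c=get_calibration(n);T=np.linalg.inv(c["pose"]);K=c["camera_matrix"]
    p=T[:3,:3]@np.array([.58,-.24,.15])+T[:3,3];u=K@(p/p[2]);x,y=int(u[0]),int(u[1]);print(n,x,y)
    x=min(max(x,75),437);y=min(max(y,60),324)
    a.append(cv2.resize(im[y-60:y+60,x-75:x+75],(400,320),interpolation=cv2.INTER_CUBIC))
cv2.imwrite("pics/p2.png",np.hstack(a))
E
```

```text
clock: 6.45
position: [0.5792, -0.2398, 0.2602]
ee_rot: [-0.0, 1.572, -0.001]
force: [0.6, 0.1, -6.1]
width: 0.28
clock: 6.75
position: [0.5803, -0.2362, 0.2607]
ee_rot: [-0.003, 1.571, 0.004]
force: [0.2, 0.1, -4.9]
width: 0.281
pos [ 0.5803 -0.2362  0.2607] axes [[-0.0, 0.001, -1.0], [-0.004, 1.0, 0.001], [1.0, 0.004, -0.0]] F [ 0.2   0.08 -4.88] w 0.281 t 6.75
shift [ 0.0387 -0.0038 -0.0003] turn [-0.004 -0.    -0.001] other turn [ 3.14 -0.    0.  ]
scene 174 161
side 304 247
```

View pics/p2.png

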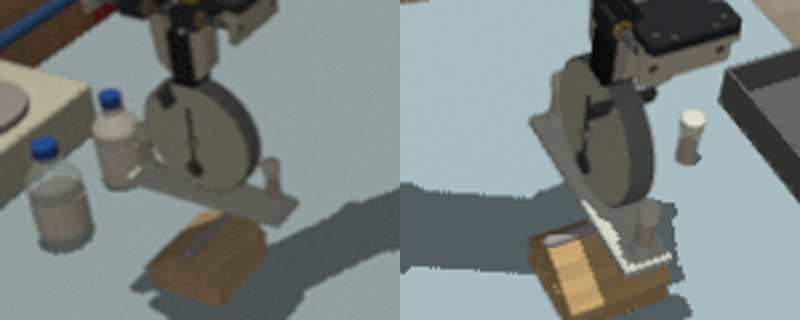

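The carrier hangs level and square above the ridge: foot over the wooden block at about (215,245) left and (600,250) right. I'll lower it gently.

```bash
python3 -m handwheel '[[0,0.008,-0.004,0,0,0,0],[0,0.01,0,0,0,0,0],[0,0.009,0,0,0,0,0],[0,0.005,0,0,0,0,0],[0,0.002,0,0,0,0,0],[0,0,0,0,0,0,0],[0,0,0,0,0,0,0],[0,0,0,0,0,0,0]]'; for i in 1 ; do python3 -m handwheel '[[0,0.002,0,0,0,0,0],[0,0,0,0,0,0,0]]'; python3 -m handwheel '[[0,0.002,0,0,0,0,0],[0,0,0,0,0,0,0]]'; python3 rel.py .58 -.24 .22 0.5; done
```

```text
clock: 7.65
position: [0.5803, -0.2418, 0.2272]
ee_rot: [-0.002, 1.57, 0.002]
force: [0.4, 0.6, -4.8]
width: 0.28
clock: 7.85
position: [0.5799, -0.2417, 0.2246]
ee_rot: [-0.002, 1.571, 0.002]
force: [0.2, 0.1, -5.4]
width: 0.28
clock: 8.05
position: [0.5799, -0.2417, 0.2224]
ee_rot: [-0.002, 1.571, 0.002]
force: [-0.2, -0.1, -5.1]
width: 0.282
pos [ 0.5799 -0.2417  0.2224] axes [[-0.0, 0.0, -1.0], [-0.002, 1.0, 0.0], [1.0, 0.002, -0.0]] F [-0.22 -0.07 -5.14] w 0.282 t 8.05
shift [0.0024 0.0017 0.0001] turn [-0.007 -0.    -0.   ] other turn [ 3.13 -0.    0.  ]
```

```bash
for i in 1; do python3 -m handwheel '[[0,0.001,0,0,0,0,0],[0,0,0,0,0,0,0]]'|grep -E "pos|for";python3 -m handwheel '[[0,0.001,0,0,0,0,0],[0,0,0,0,0,0,0]]'|grep -E "pos|for";python3 -m handwheel '[[0,0.001,0,0,0,0,0],[0,0,0,0,0,0,0],[0,0,0,0,0,0,0]]'|grep -E "pos|for"; done
```

```text
position: [0.58, -0.2417, 0.2216]
force: [-0.1, 0.1, -5.1]
position: [0.58, -0.2417, 0.2206]
force: [-0.3, -0.1, -5.1]
position: [0.5801, -0.2418, 0.22]
force: [-0.7, 0.2, -1.4]
```

```bash
python3 -m handwheel '[[0,0.0005,0,0,0,0,0],[0,0,0,0,0,0,0],[0,0,0,0,0,0,0],[0,0,0,0,0,0,0],[0,0,0,0,0,0,0]]'; python3 - <<'E'
from h import *
a=[]
for n in("scene","side"):
    im,d=get_image(n);np.savez(n+"3",im=im,d=d)
    x,y={"scene":(174,168),"side":(304,260)}[n]
    a.append(cv2.resize(im[y-50:y+50,x-50:x+50],(400,400),interpolation=cv2.INTER_CUBIC))
cv2.imwrite("pics/p3.png",np.hstack(a))
print(observe()["force"],observe()["ft_torque"])
E
```

```text
clock: 9.25
position: [0.5803, -0.2419, 0.2199]
ee_rot: [-0.002, 1.57, 0.002]
force: [-2.8, 0.2, 5.2]
width: 0.281
[-1.72533191  0.78317388  4.29121441] [0.37793399 0.58552697 0.01030819]
```

View pics/p3.png

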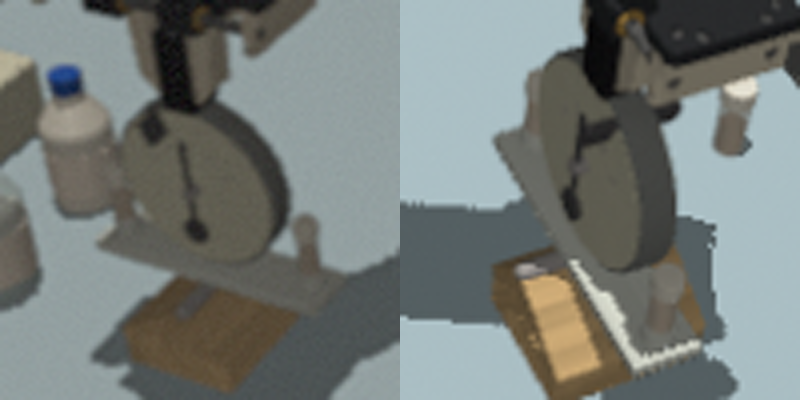

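Level on the crest with about 9 N of contact. In the left crop the tab is at (152,127) and the needle tip at (183,147). In the right crop the tab is at (597,130). Next I'll fit the tab angle by projecting the model.

```bash
cat > fit.py <<'E'
from h import *
import sys
from scipy.optimize import minimize
def proj(c,P):
    T=np.linalg.inv(c["pose"]);p=P@T[:3,:3].T+T[:3,3];s=p[:,:2]/p[:,2:];s=s*(1+c["k1"]*(s**2).sum(1,keepdims=True))
    K=c["camera_matrix"];return s*[K[0,0],K[1,1]]+[K[0,2],K[1,2]]
def poly(c,ctr,sgn,t,r0,r1,w,xs,Rw):
    L=[(sgn*x,-r*np.sin(t)+a*np.cos(t),r*np.cos(t)+a*np.sin(t)) for x in xs for r in(r0,r1) for a in(-w,w)]
    return proj(c,ctr+np.array(L)@Rw.T)
def run(n,tag,ctr,roll):
    # angles in carrier frame; roll = carrier turn about +x
    im=np.load(n+tag+".npz")["im"];c=get_calibration(n);sg=1 if n=="scene" else -1;S=6
    Rw=R.from_rotvec([roll,0,0]).as_matrix()
    u0=proj(c,ctr[None])[0].astype(int)-26;g=cv2.cvtColor(im,cv2.COLOR_BGR2GRAY)[u0[1]:u0[1]+52,u0[0]:u0[0]+52].astype(np.float32)
    G=cv2.resize(g,None,fx=S,fy=S,interpolation=cv2.INTER_LINEAR)
    def mask(pt,e=1): 
        m=np.zeros(G.shape,np.uint8);cv2.fillConvexPoly(m,cv2.convexHull(np.round((pt-u0+.5)*S).astype(np.int32)),255);return cv2.GaussianBlur(m,(0,0),S*.6)/255.
    def shape(t,tn,du,dv):
        d=np.array([du,dv])
        m=mask(poly(c,ctr,sg,t,.044,.062,.0035,(.011,.028),Rw)+d)
        k=mask(poly(c,ctr,sg,tn,-.01,.042,.0012,(.018,),Rw)+d)
        return m,k
    # region: ellipse of the dial face (r<64mm) 
    a=np.linspace(0,6.28,60);fc=proj(c,ctr+np.c_[sg*.011+0*a,.066*np.cos(a),.066*np.sin(a)]@Rw.T)
    face=mask(fc)
    bobm=np.median(G[face>.9])
    dark=np.clip((bobm-G)/(bobm-35),0,1)
    best=[]
    for du in np.arange(-2.5,2.6,.5):
        for dv in np.arange(-2.5,2.6,.5):
            ms=[]
            for t in np.arange(.1,.46,.02):
                m,_=shape(t,0,du,dv);ms.append((((m-dark)**2-dark**2).sum(),t))
            kk=[]
            for tn in np.arange(-roll-.1,-roll+.11,.04):
                k=mask(poly(c,ctr,sg,tn,-.01,.042,.0012,(.018,),Rw)+[du,dv]);kk.append((((k*.6-dark)**2-dark**2).sum(),tn))
            e1,t=min(ms);e2,tn=min(kk);best.append((e1+e2,t,tn,du,dv))
    best.sort()
    for b in best[:4]: print(n,np.round(b,3))
    b=best[0];vis=cv2.cvtColor(G.astype(np.uint8),cv2.COLOR_GRAY2BGR)
    for pt in(poly(c,ctr,sg,b[1],.044,.062,.0035,(.011,.028),Rw),poly(c,ctr,sg,b[2],-.01,.042,.0012,(.018,),Rw)):
        h=cv2.convexHull(np.round((pt+b[3:]-u0+.5)*S).astype(np.int32));cv2.polylines(vis,[h],True,(0,0,255),1)
    return vis
tag,x,y,z,roll=sys.argv[1],*map(float,sys.argv[2:6])
v=np.hstack([run(n,tag,np.array([x,y,z]),roll) for n in("scene","side")])
cv2.imwrite(f"pics/fit{tag}.png",v)
E
python3 fit.py 3 .580 -.242 .147 0
```

```text
scene [-1.302707e+03  3.800000e-01 -2.000000e-02  0.000000e+00 -5.000000e-01]
scene [-1.278192e+03  3.800000e-01 -2.000000e-02  0.000000e+00 -1.000000e+00]
scene [-1.273779e+03  3.800000e-01 -2.000000e-02  0.000000e+00  0.000000e+00]
scene [-1.273604e+03  4.200000e-01  6.000000e-02  5.000000e-01 -5.000000e-01]
side [-1.741424e+03  3.600000e-01  6.000000e-02 -5.000000e-01  1.000000e+00]
side [-1.738083e+03  3.400000e-01  6.000000e-02 -5.000000e-01  1.500000e+00]
side [-1.737135e+03  3.600000e-01  6.000000e-02 -1.000000e+00  1.000000e+00]
side [-1.734645e+03  3.200000e-01  6.000000e-02 -5.000000e-01  2.000000e+00]
```

View pics/fit3.png

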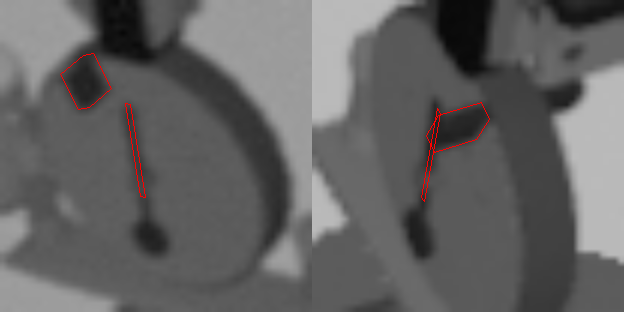

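Both views agree: tab ≈ 0.36–0.38 and the needle ≈ 0 within the fit. I'll rock about the bar axis in small steps, watching the force.

```bash
python3 -m handwheel '[[0,0.0001,0.0047,0,0,0,-0.03],[0,0.0001,0.0047,0,0,0,-0.03],[0,0,0,0,0,0,0]]'; python3 -m handwheel '[[0,0,0,0,0,0,0]]'; python3 rel.py .58 -.24 .22 0.5 -10
```

```text
clock: 9.65
position: [0.5807, -0.2319, 0.2197]
ee_rot: [-0.052, 1.569, -0.046]
force: [-1.5, -0.8, 5.3]
width: 0.278
clock: 9.75
position: [0.5806, -0.2323, 0.2197]
ee_rot: [-0.05, 1.569, -0.045]
force: [0.1, 0.6, 6.5]
width: 0.28
pos [ 0.5806 -0.2323  0.2197] axes [[0.002, -0.06, -0.998], [-0.003, 0.998, -0.06], [1.0, 0.003, 0.002]] F [0.07 0.59 6.54] w 0.28 t 9.75
shift [ 0.0002 -0.0077 -0.0006] turn [-0.006  0.001 -0.114] other turn [ 3.13 -0.18 -0.  ]
```

```bash
python3 -m handwheel '[[0,0.0001,0.0047,0,0,0,-0.03],[0,0.0001,0.0047,0,0,0,-0.03],[0,0.0001,0.0047,0,0,0,-0.03],[0,0,0,0,0,0,0],[0,0,0,0,0,0,0]]';  python3 rel.py .58 -.24 .22 0.5 -10
```

```text
clock: 10.25
position: [0.5809, -0.218, 0.2182]
ee_rot: [-0.12, 1.565, -0.116]
force: [0.4, 1.7, 6.6]
width: 0.278
pos [ 0.5809 -0.218   0.2182] axes [[0.003, -0.15, -0.989], [-0.003, 0.989, -0.15], [1.0, 0.003, 0.002]] F [0.37 1.68 6.65] w 0.278 t 10.25
shift [ 0.0015 -0.022  -0.001 ] turn [-0.006  0.001 -0.024] other turn [ 3.14 -0.04 -0.  ]
```

```bash
python3 -m handwheel '[[0,0.0001,0.0047,0,0,0,-0.03],[0,0.0001,0.0047,0,0,0,-0.03],[0,0.0001,0.0047,0,0,0,-0.03],[0,0,0,0,0,0,0]]'|grep force; python3 -m handwheel '[[0,0.0001,0.0047,0,0,0,-0.03],[0,0.0001,0.0047,0,0,0,-0.03],[0,0.0001,0.0047,0,0,0,-0.03],[0,0.0001,0.0047,0,0,0,-0.03],[0,0,0,0,0,0,0],[0,0,0,0,0,0,0]]';  python3 -m handwheel '[[0,0,0,0,0,0,0],[0,0,0,0,0,0,0],[0,0,0,0,0,0,0],[0,0,0,0,0,0,0],[0,0,0,0,0,0,0],[0,0,0,0,0,0,0],[0,0,0,0,0,0,0],[0,0,0,0,0,0,0],[0,0,0,0,0,0,0],[0,0,0,0,0,0,0]]' >/dev/null;python3 -m handwheel '[[0,0,0,0,0,0,0],[0,0,0,0,0,0,0],[0,0,0,0,0,0,0],[0,0,0,0,0,0,0],[0,0,0,0,0,0,0]]' | grep -E "force|width"; python3 rel.py .58 -.24 .22 0.5 -21
python3 - <<'E'
from h import *
for n in("scene","side"):
    im,d=get_image(n);np.savez(n+"4",im=im,d=d)
E
python3 fit.py 4 .580 -.2125 .1415 -.36
```

```text
force: [-0.6, 2.5, 7.9]
clock: 11.25
position: [0.5812, -0.1864, 0.2101]
ee_rot: [-0.285, 1.549, -0.281]
force: [-1.4, 2.9, 10.4]
width: 0.277
force: [-0.9, 2.8, 10.8]
width: 0.277
pos [ 0.5812 -0.1865  0.2101] axes [[0.004, -0.352, -0.936], [-0.002, 0.936, -0.352], [1.0, 0.003, 0.003]] F [-0.92  2.81 10.78] w 0.277 t 12.75
shift [ 0.0096 -0.0535 -0.0013] turn [-0.007  0.001 -0.007] other turn [ 3.14 -0.01 -0.  ]
scene [-1.255023e+03  4.200000e-01  4.600000e-01  5.000000e-01  0.000000e+00]
scene [-1.25462e+03  3.80000e-01  4.60000e-01  0.00000e+00 -5.00000e-01]
scene [-1.252783e+03  4.200000e-01  4.600000e-01  5.000000e-01 -5.000000e-01]
scene [-1.245344e+03  3.600000e-01  4.600000e-01 -5.000000e-01 -1.000000e+00]
side [-1.907177e+03  4.000000e-01  3.000000e-01  0.000000e+00  0.000000e+00]
side [-1.905354e+03  4.400000e-01  3.800000e-01 -5.000000e-01 -1.000000e+00]
side [-1.900983e+03  4.200000e-01  3.000000e-01  0.000000e+00 -5.000000e-01]
side [-1.891269e+03  4.400000e-01  3.000000e-01  0.000000e+00 -1.000000e+00]
```

View pics/fit4.png

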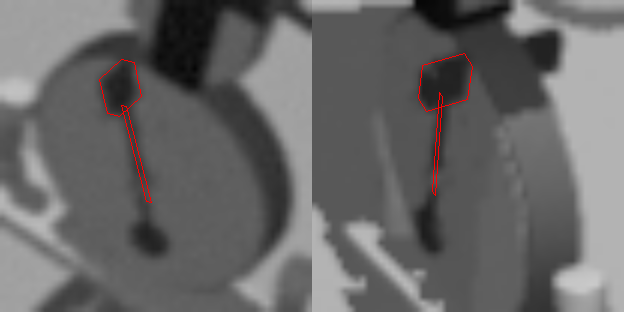

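Tab sits on or very near the needle line in both crops (left: tab (121,87), tip (124,105); right: tab (446,82), tip (440,95)). I'll refine the fit with the needle fixed to vertical plus the bob as an anchor.

```bash
cat > fit2.py <<'E'
import sys;sys.argv=["","3","0","0","0","0"]
src=open("fit.py").read().split("tag,x,y")[0];exec(src)
def setup(n,tag,ctr,roll):
    im=np.load(n+tag+".npz")["im"];c=get_calibration(n);sg=1 if n=="scene" else -1;S=8
    Rw=R.from_rotvec([roll,0,0]).as_matrix();u0=proj(c,ctr[None])[0].astype(int)-26
    g=cv2.cvtColor(im,cv2.COLOR_BGR2GRAY)[u0[1]:u0[1]+52,u0[0]:u0[0]+52].astype(np.float32)
    G=cv2.resize(g,None,fx=S,fy=S,interpolation=cv2.INTER_LINEAR)
    def mask(pt):
        m=np.zeros(G.shape,np.uint8);cv2.fillConvexPoly(m,cv2.convexHull(np.round((pt-u0+.5)*S*16).astype(np.int32)),255,shift=4);return cv2.GaussianBlur(m,(0,0),S*.6)/255.
    a=np.linspace(0,6.28,30)
    def bob(tn,rb,rr): 
        y=rb*np.sin(tn)+rr*np.cos(a);z=-rb*np.cos(tn)+rr*np.sin(a);return proj(c,ctr+np.c_[0*a+sg*.018,y,z]@Rw.T)
    region=mask(np.vstack([poly(c,ctr,sg,t,-.045,.064,.012,(.011,.028),Rw) for t in(.1,.25,.4)]))>.5
    lum=np.median(G[region])
    def res(p,t,tn):
        du,dv,rb,rr,amp=p;d=np.array([du,dv])
        m=np.maximum.reduce([mask(poly(c,ctr,sg,t,.044,.062,.0035,(.011,.028),Rw)+d),np.clip(amp,0,1)*mask(poly(c,ctr,sg,tn,-.03,.042,.0012,(.018,),Rw)+d),mask(bob(tn,rb,abs(rr))+d)])
        D=np.clip((lum-G)/(lum-30),0,1);return (((m-D)**2)[region]).mean()
    return res
for tag,ctr,roll in(("2",(.5803,-.2375,.187),0),("3",(.580,-.242,.147),0),("4",(.581,-.2125,.1415),-.36)):
    for n in("scene","side"):
        f=setup(n,tag,np.array(ctr),roll)
        out=[]
        for t in np.arange(.24,.50,.02):
            r=minimize(f,[0,0,.033,.006,.6],args=(t,-roll),method="Nelder-Mead",options=dict(initial_simplex=np.array([[0,0,.033,.006,.6]]+[[1.5,0,.033,.006,.6],[0,1.5,.033,.006,.6],[0,0,.04,.006,.6],[0,0,.033,.009,.6],[0,0,.033,.006,.9]]),maxiter=150));out.append((r.fun,t,r.x))
        e=np.array([o[0] for o in out]);i=e.argmin();print(tag,n,"t",round(out[i][1],3),out[i][2].round(3),(e*1e4).round(0))
E
python3 fit2.py
```

```text
2 scene t 0.4 [ 0.399 -0.522  0.033  0.01   0.874] [333. 294. 257. 226. 198. 175. 163. 151. 151. 156. 173. 189. 209.]
2 side t 0.38 [-0.7   -0.152  0.032  0.011  1.021] [428. 413. 400. 394. 389. 382. 377. 374. 374. 376. 383. 396. 412.]
3 scene t 0.4 [ 0.073 -0.473  0.033  0.01   0.969] [354. 316. 278. 243. 215. 194. 177. 173. 170. 173. 187. 206. 239.]
3 side t 0.4 [-0.59  -0.065  0.032  0.011  1.   ] [502. 471. 451. 434. 419. 405. 395. 388. 387. 388. 396. 406. 420.]
4 scene t 0.38 [ 0.028 -0.323  0.032  0.009  1.058] [338. 305. 271. 239. 210. 190. 175. 170. 174. 188. 208. 248. 286.]
4 side t 0.42 [-0.555 -0.402  0.033  0.011  1.055] [510. 460. 404. 370. 341. 318. 301. 291. 303. 288. 296. 310. 329.]
```

All six fits cluster at 0.38–0.42, and the preset is at most 0.40, so tab ≈ 0.39. Rocking a further 0.028.

```bash
python3 -m handwheel '[[0,0,0.0022,0,0,0,-0.014],[0,0,0.0022,0,0,0,-0.014],[0,0,0,0,0,0,0],[0,0,0,0,0,0,0],[0,0,0,0,0,0,0],[0,0,0,0,0,0,0],[0,0,0,0,0,0,0],[0,0,0,0,0,0,0],[0,0,0,0,0,0,0],[0,0,0,0,0,0,0]]';python3 -m handwheel '[[0,0,0,0,0,0,0],[0,0,0,0,0,0,0],[0,0,0,0,0,0,0],[0,0,0,0,0,0,0],[0,0,0,0,0,0,0],[0,0,0,0,0,0,0],[0,0,0,0,0,0,0],[0,0,0,0,0,0,0],[0,0,0,0,0,0,0],[0,0,0,0,0,0,0]]'; python3 rel.py .58 -.24 .22 0.5 -21
python3 - <<'E'
from h import *
a=[]
for n in("scene","side"):
    im,d=get_image(n);np.savez(n+"5",im=im,d=d)
    x,y={"scene":(176,168),"side":(304,255)}[n]
    a.append(cv2.resize(im[y-50:y+50,x-50:x+50],(400,400),interpolation=cv2.INTER_CUBIC))
cv2.imwrite("pics/p5.png",np.hstack(a))
E
sed -i 's/^for tag,ctr,roll in.*/for tag,ctr,roll in(("5",(.581,-.2105,.1408),-.388),):/' fit2.py; python3 fit2.py
```

```text
clock: 13.85
position: [0.5812, -0.1826, 0.2086]
ee_rot: [-0.306, 1.546, -0.303]
force: [-2.3, 3.2, 10.6]
width: 0.284
clock: 14.85
position: [0.5812, -0.1825, 0.2086]
ee_rot: [-0.306, 1.546, -0.303]
force: [-1.2, 2.3, 11.0]
width: 0.28
pos [ 0.5812 -0.1825  0.2086] axes [[0.004, -0.378, -0.926], [-0.001, 0.926, -0.378], [1.0, 0.003, 0.003]] F [-1.22  2.34 11.01] w 0.28 t 14.85
shift [ 0.0112 -0.0575 -0.0013] turn [-0.007  0.001  0.022] other turn [ 3.13  0.03 -0.  ]
5 scene t 0.38 [ 0.033 -0.569  0.034  0.01   1.017] [331. 302. 271. 240. 214. 196. 184. 181. 187. 203. 235. 262. 309.]
5 side t 0.4 [-0.454 -0.12   0.033  0.011  1.143] [472. 427. 392. 358. 331. 310. 296. 286. 285. 288. 297. 311. 346.]
```

View pics/p5.png

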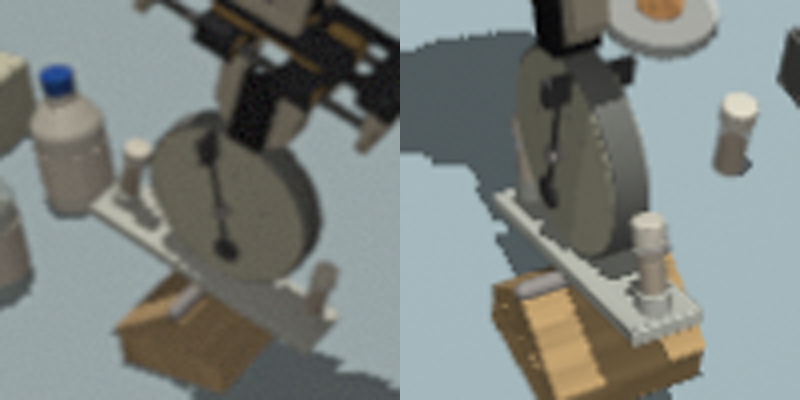

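The needle points into the tab in both views (left tab (208,148), tip (212,170); right tab (555,90)). The foot rests on the bar with about 16 N, and the carrier is still. Handing in.

```bash
python3 -c "
from cell import *
o=observe();print(o['clock'],o['force'],abs(o['dq']).max(),o['width']);print(sign_off())"
```

```text
14.95 [-1.6646848   2.78506456 10.62922022] 0.0025667274691881653 0.283028449069893
the job is handed in; nothing more can be done
None
```

I gripped the carrier by its handle and set it level on the middle of the ridge rest's crest. I then rocked it on the crest, +y end down, and handed the job in at 14.95 s with the gripper still holding it. The hand-in gives no verdict.

**Last checks before hand-in:**
- **Angle:** the tool's roll was 0.388 rad. The tab fitted at 0.38 (scene camera) and 0.40 (side camera), so the needle should be within about 0.012 rad of it, against the 0.06 allowed. In both pictures the needle points into the tab. The needle angle comes from assuming it hangs vertical, not from reading it directly.
- **Contact:** from the wrist force, the foot pressed the crest with about 16 N, well under 60 N. It was about 9 N when first set down.
- **Stillness:** the largest joint speed was 0.003 rad/s, and the grip stayed closed on the handle (26 mm opening).
- **Bystanders:** the arm went over or clear of them, and none looked disturbed in the close-ups, though I did not measure their positions again.

**Disagreements:**
- **Crest position:** the three cameras put the crest's y between -0.234 and -0.244 m. I used about -0.241 m, so the foot's middle should be within about 8 mm of it, against the 30 mm allowed.
- **First tab fits:** these were looser, 0.32–0.44 depending on the image alignment. Anchoring on the vertical needle and its bob narrowed them to 0.38–0.42.

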